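# Bring the empty dispenser to its filling mark and hold the funnel over its neck

## Task

Get the empty chrome dispenser ready for refilling: first slide it along the shelf, never lifting or tipping it, from the grey ring until it stands inside the orange ring, and let go of it. Then take the blue funnel out of the white cup, carry it over the divider panel, and stop with the funnel upright, its spout centred over the dispenser's open neck and about a centimetre above it, never touching the dispenser with it. Finish while still holding the funnel there, motionless, for someone to pour; do not bump the divider, and leave the cup and everything else on the shelf where it is.

Things in the scene. Friction and masses are not known exactly. Their poses are not given: they have to be found in the camera images.
- dispenser_center (a point): Empty chrome dispenser bottle, standing upright and loose on the shelf (0.2 to 0.42 kg): a round body 60 mm in diameter and 68 mm high, then an open round neck 40 mm in outer diameter up to 84 mm; it tips if pushed high up. This point is on its axis half-way up, 42 mm above its foot; z points up along the axis.
- dispenser_mouth (a point): Centre of the dispenser's open mouth, at the height of the neck's top edge, 84 mm above its foot. The opening is 32 mm in diameter.
- storage_mark_center (a point): Centre of the flat grey ring printed on the shelf (84 mm outer diameter), where the dispenser stands at the start. No thickness worth noting.
- fill_mark_center (a point): Centre of the flat orange ring printed on the shelf (84 mm outer diameter), where the dispenser is to stand. No thickness worth noting. The two rings may be either way round, left or right; the way between them is free.
- funnel_spout (a point): Blue rigid funnel, loose (0.05-0.08 kg), hanging upright in the white cup. This point: centre of the spout's lower end; z up along the axis, handle towards -x. Spout 16 mm wide, 30 mm long; above it a flat shoulder 68 mm wide resting on the cup's rim, then a wall flaring to 80 mm wide, 62 mm above this point. The spout hangs 30 mm down in the cup: lift straight up at least 40 mm.
- funnel_handle (a point): Grip point in the middle of the funnel's handle, 70 mm from the funnel's axis (towards its -x) and 50 mm above the spout's end. The handle is a straight level bar: 12 mm thick (along y), 22 mm high, about 60 mm long (along x, pointing away from the funnel). Pinch its thickness from above. Axes as the funnel's.
- cup_center (a point): White ceramic cup (0.35 kg, loose) that holds the funnel: 64 mm in diameter, 85 mm high; this point is on its axis half-way up, 42.5 mm above its foot. It stays where it is.
- divider_top (a point): Middle of the top edge of a fixed upright divider panel standing between cup and rings: 115 mm high, 340 mm long (along its x), 8 mm thick (along its y). Not to be bumped.
- tub_center (a point): Closed white tub with twist cap, 78 mm in diameter, 75 mm high; this point is at its centre. Bystander.
- dustpan_center (a point): Tiny steel dustpan lying on the shelf, 80 by 100 mm with a 60 mm black handle towards its +x; 25 mm high; this point is in the middle of the pan, 12 mm above the shelf. Bystander.
- scoop_center (a point): Lavender plastic scoop: a small bowl 48 mm in diameter, 30 mm high, with a handle reaching 95 mm towards its -x; this point is in the middle of the bowl, 15 mm up. Bystander.
- coaster: Round reddish ceramic coaster, 96 mm in diameter, 8 mm thick; origin at the centre of its underside. Bystander.
- pump_center (a point): Chrome pump head of the dispenser, standing on the coaster: collar 42 mm in diameter, 52 mm high, a small nozzle towards its -x; this point is on its axis, 26 mm above its foot. Bystander.
Things that resemble listed ones, but are neither listed nor needed, are in the scene too. What is shaped like the part that bears funnel_spout but purple or yellow is not meant. What is shaped like the part that bears dispenser_center but red is not meant.

How it is judged:
On the way, in this order (a step that is already met when the one before it is completed fails the run):
1. the dispenser stands inside the orange ring, let go, with the funnel still in its cup (horizontal distance between dispenser_center and fill_mark_center below 0.012 m and height (world z) of dispenser_center below 0.048 m and angle between dispenser_center's own z axis and vertical below 0.08 rad and contact force between dispenser and the fingers below 0.1 N and linear speed of dispenser below 0.02 m/s and distance of funnel_spout from where it was at the start of the episode below 0.03 m), for 0.2 s.
2. the funnel passes over the divider panel, its spout above the top edge (z of funnel_spout in the frame of divider_top above 0 m and y of funnel_spout in the frame of divider_top between -0.04 and 0.04 m and x of funnel_spout in the frame of divider_top between -0.17 and 0.17 m).
At the end, for the whole second after the job is handed in: Dispenser upright on the shelf within 12 mm of the orange ring's centre, untouched; funnel held still, within 8 degrees of upright, spout within 8 mm sideways of the mouth's centre and 3 to 20 mm above it, not touching; other things within 25 mm of where they were (horizontal distance between dispenser_center and fill_mark_center below 0.012 m and height (world z) of dispenser_center below 0.048 m and angle between dispenser_center's own z axis and vertical below 0.08 rad and linear speed of each of dispenser, funnel below 0.02 m/s and horizontal distance between funnel_spout and dispenser_mouth below 0.008 m and z of funnel_spout in the frame of dispenser_mouth between 0.003 and 0.02 m and angle between funnel_spout's own z axis and vertical below 0.15 rad and contact force between funnel and the fingers above 0.5 N and contact force between funnel and dispenser below 0.05 N and contact force between dispenser and the arm below 0.1 N and contact force between dispenser and the fingers below 0.1 N and distance of each of tub_center, dustpan_center, scoop_center, coaster, pump_center, cup_center from where it was at the start of the episode below 0.025 m); the arm keeps its last pose, push and grip.
It fails at once if the dispenser is lifted off the shelf (height (world z) of dispenser_center above 0.05 m).
It fails at once if the dispenser is tipped (angle between dispenser_center's own z axis and vertical above 0.25 rad).
It fails at once if the funnel touches the dispenser (contact force between funnel and dispenser above 0.5 N).
It fails at once if the divider panel is bumped (contact force between divider and anything else above 3 N).
It fails at once if a bystander is moved (distance of any of tub_center, dustpan_center, scoop_center, coaster, pump_center, cup_center from where it was at the start of the episode above 0.025 m).
It also fails if it takes over 69 s, if anything falls off the work surface, if the arm or the gripper's body presses on something with over 40 N, if the wrist force passes 120 N, or if a joint passes its speed limit or range.

## Robot

A 7-joint arm with a two-finger parallel gripper is mounted at the origin on the work surface. World frame = base frame: x ahead of the robot, y to its left, z up, the work surface at z = 0. Lengths are in m, angles in rad, forces in N, time in s.
With the tool pointing down it reaches from about 0.4 to 0.85 m from the base axis. Payload 4.5 kg.
Tool frame: the origin (TCP) lies at the very end of the fingers, on their centre line; the grasp point (between the pads) lies 19 mm behind it; z points along the fingers, y is the direction in which the jaws open and shut (so a half turn about z gives the same grasp; the last joint's range is limited). The gripper opens to 88 mm and grips with 3 to 60 N. Pads are 18 mm wide; open, the fingers measure 123 mm over their backs; the gripper's body (75 mm by 187 mm) begins 45 mm behind the grasp point.
Start: joints at [-1.12, 0.689, -0.195, 1.565, 0.157, 0.902, -0.215], TCP at [0.253, 0.572, 0.239] pointing down, gripper open.
Joint ranges: [-3.01, 3.01], [-0.46, 2.08], [-1.47, 1.51], [0.13, 2.56], [-1, 4.14], [0.04, 2.09], [-2.66, 2.66]. Speed limits (rad/s): [2.57, 2.57, 3.14, 3.14, 3.14, 3.14, 3.14].

## Interface

Orientations are given as a unit quaternion [x, y, z, w].
In Python, from cell import env, eyes gives the robot as it stands. The module is installed in compiled form; this text tells all that it offers.
- The arm moves only by the shell command python3 -m creep 'ROWS' [FORCE]. ROWS is JSON, a list of rows, each a list of 7 numbers: the opening in per cent of the stroke, from 0 (shut) to 100 (fully open), then the shift along the world's x, y, z as a fraction of full scale, then the turn, a rotation vector about the world's x, y, z as a fraction of full scale. A call has 1 to 5 rows; each row is the pose to reach, as a shift and turn from the pose measured when the call began; what a row does not reach only later rows make up. Full scale, the value 1, is 0.5 m for a shift and pi/2 rad for a turn. A row lasts 1/12 s, in which the tool goes at most 41.7 mm and 7.16 degrees, less where a joint would pass 70% of its speed; a pose out of reach is approached as far as the arm can. A call with a number of a shift or a turn outside -1 to 1 is refused whole. A call with a gripper value outside its range is refused whole. The fingers move at their own pace and stop on an object; FORCE is the grip in N (left out, the last holds). Time passes only in rows, so rows that repeat a pose let the fingers close. It gives the time, the measured TCP pose, the force and the opening at its end, in the units of the state.
- env.get_obs(): the state, without advancing time (a new reading comes with each control period).
- eyes.snapshot(name): name is "scene" or "top" or "wrist"; returns the picture (400x640x3 uint8, red, green, blue); there is no depth.
- eyes.camera_params(name): a dict with "camera_matrix" (3x3 intrinsics, pixels), "eye" and "attitude" of the camera in the world; the wrist camera has in their place "tool_from_camera" (4x4, takes a point from camera to tool coordinates, whose origin is the TCP and whose axes are the flange's). Camera axes: x right, y down, z forward; pixel columns grow to the right and rows downward; lengths in m; the calibration is good to about 2 mm. A picture is of the moment at which its call begins: read the wrist's pose just before it. camera_params takes no time and is no camera call.
- env.sign_off(): hands the job in, once; it reports no verdict.
The state is a dict: "time": time; "q": joint angles; "joint_vel": joint speeds; "tau": joint torques, N m; "position": TCP position; "eef_rot": TCP orientation; "contact_force": force on the tool from outside, world axes, zero at the start; "ft_torque": the same for the moment, N m; "width": finger opening in m.
Only numpy, scipy, OpenCV 4.12 (cv2) and the standard library are available. Lean on these libraries where they do the work, as an engineer would, in place of code of your own. Each camera call takes 0.05 s, during which the arm holds its last target.

## Working session

There is one attempt and no reset: what is moved stays moved. The work goes in short steps, Python scripts to look and compute and a shell command to move; the robot and the scene stay as the last step left them, time stands still between calls to the robot, and variables do not carry over. Pictures are saved under pics/ and viewed, and the job is handed in when it is done.

```bash
mkdir -p pics; cat > h.py <<'E'
import numpy as np, cv2
from cell import env, eyes
from scipy.spatial.transform import Rotation as R
def snap(n,f):
    im=eyes.snapshot(n); cv2.imwrite('pics/'+f,im[:,:,::-1]); return im
E
python3 - <<'E'
from h import *
o=env.get_obs(); print(o)
for n in('scene','top','wrist'):
    snap(n,n+'0.png'); print(n,eyes.camera_params(n))
E
```

```text
{'time': 0.0, 'q': array([-1.12017571,  0.68997376, -0.19447744,  1.56634306,  0.15730869,
        0.90251552, -0.21513082]), 'joint_vel': array([ 0.00011558,  0.00155083, -0.00110357,  0.00053474, -0.00050752,
        0.00034608, -0.00040027]), 'tau': array([-1.94920653e-04, -5.27583504e+01, -1.26706883e+00, -1.53426576e+01,
       -5.26566594e-02,  6.68135559e-03,  1.78532068e-04]), 'position': array([0.25284372, 0.57087532, 0.23791576]), 'eef_rot': array([ 2.06889786e-01,  9.78363818e-01, -9.18423533e-04, -1.08535855e-04]), 'contact_force': array([-0.51824819,  0.38611634, -0.86126378]), 'ft_torque': array([-0.00987152, -0.00199779,  0.0002071 ]), 'width': 0.08825797543065914}
scene {'camera_matrix': array([[442.56685924,   0.        , 317.2683685 ],
       [  0.        , 442.56685924, 199.96287629],
       [  0.        ,   0.        ,   1.        ]]), 'eye': array([ 1.35009153, -0.29317258,  0.95030839]), 'attitude': array([ 0.78897978,  0.47981238, -0.20699552, -0.32317772])}
top {'camera_matrix': array([[413.78339414,   0.        , 323.70894278],
       [  0.        , 413.78339414, 201.39332005],
       [  0.        ,   0.        ,   1.        ]]), 'eye': array([0.49630416, 0.06449036, 1.12324247]), 'attitude': array([ 0.71487506, -0.69769829,  0.02141626, -0.04137745])}
wrist {'camera_matrix': array([[292.2774098 ,   0.        , 318.08259618],
       [  0.        , 292.2774098 , 200.31989038],
       [  0.        ,   0.        ,   1.        ]]), 'tool_from_camera': array([[ 6.44383007e-05, -9.51098009e-01, -3.08889256e-01,
         8.11777576e-02],
       [ 9.99999998e-01,  6.64650304e-05,  3.96110393e-06,
         5.04573853e-04],
       [ 1.67629357e-05, -3.08889256e-01,  9.51098011e-01,
        -1.46941354e-01],
       [ 0.00000000e+00,  0.00000000e+00,  0.00000000e+00,
         1.00000000e+00]])}
```

View pics/scene0.png

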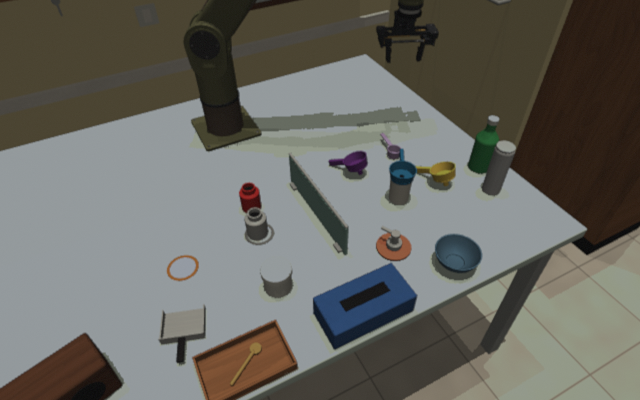

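View pics/top0.png

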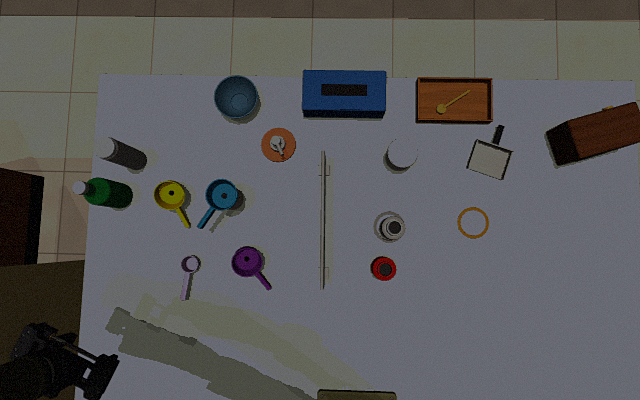

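View pics/wrist0.png

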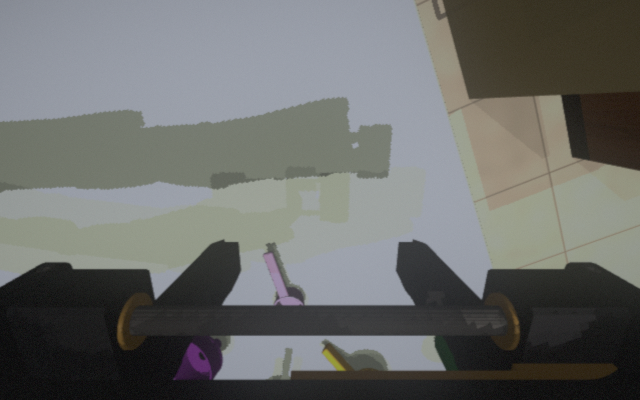

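```bash
python3 - <<'E'
import cv2
def crop(f,x0,y0,w,h,s,o):
    im=cv2.imread('pics/'+f)[y0:y0+h,x0:x0+w]; cv2.imwrite('pics/'+o,cv2.resize(im,None,fx=s,fy=s,interpolation=cv2.INTER_CUBIC))
crop('top0.png',350,130,160,120,5,'c_top_d.png')
crop('top0.png',140,150,200,150,4,'c_top_f.png')
crop('scene0.png',150,160,160,120,5,'c_sc_d.png')
crop('scene0.png',310,120,160,120,5,'c_sc_f.png')
E
```

```text
(no output)
```

View pics/c_top_d.png

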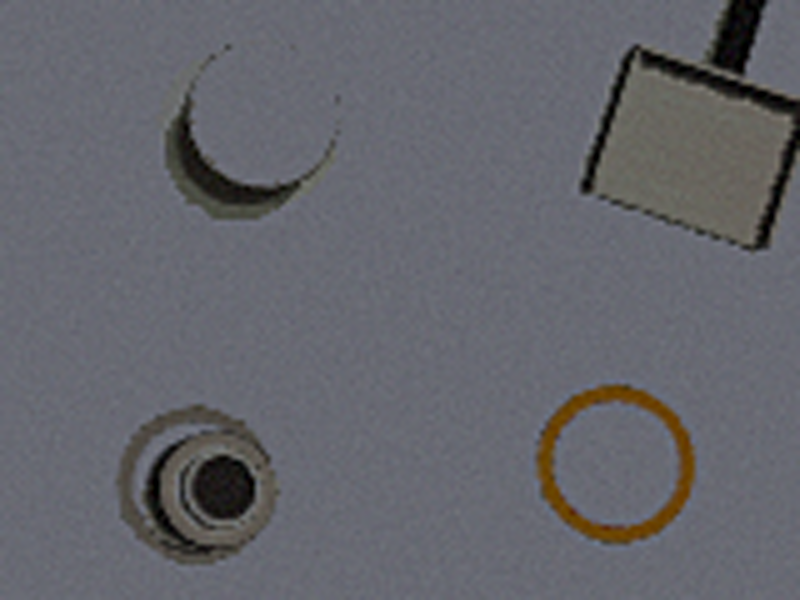

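View pics/c_top_f.png

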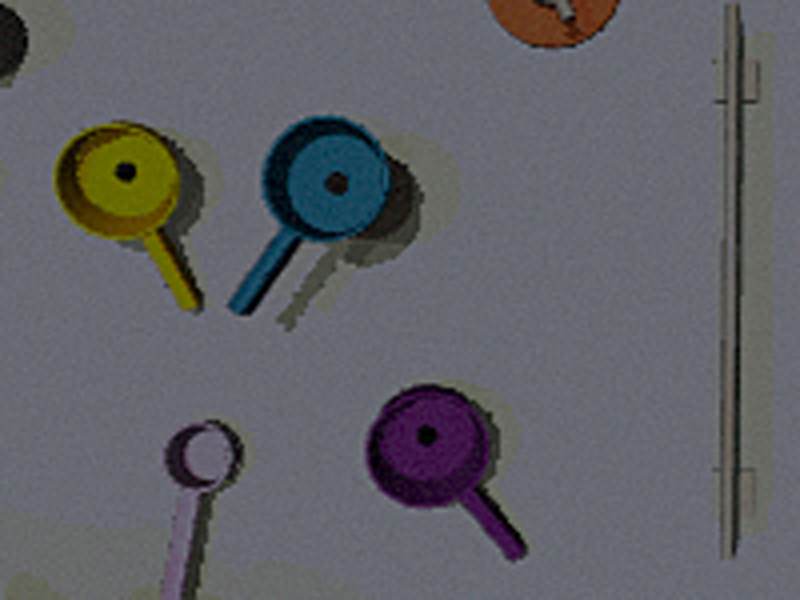

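View pics/c_sc_d.png

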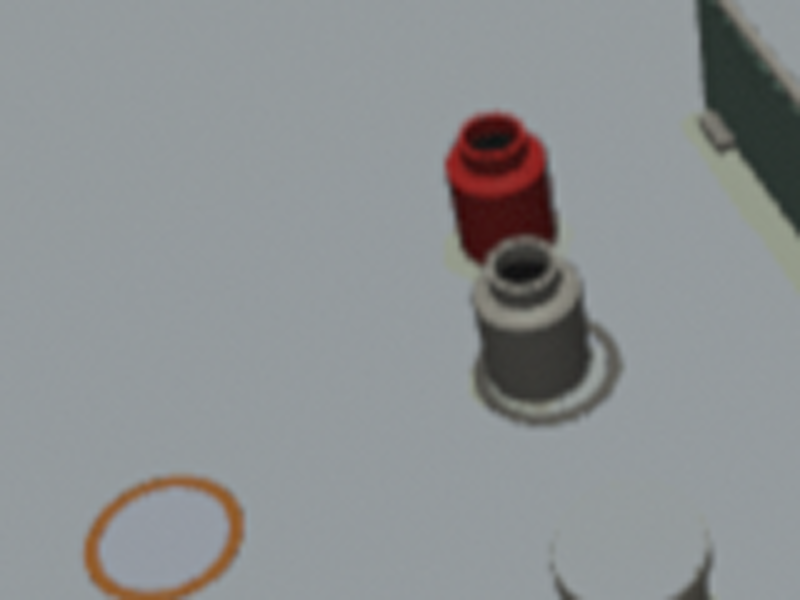

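View pics/c_sc_f.png

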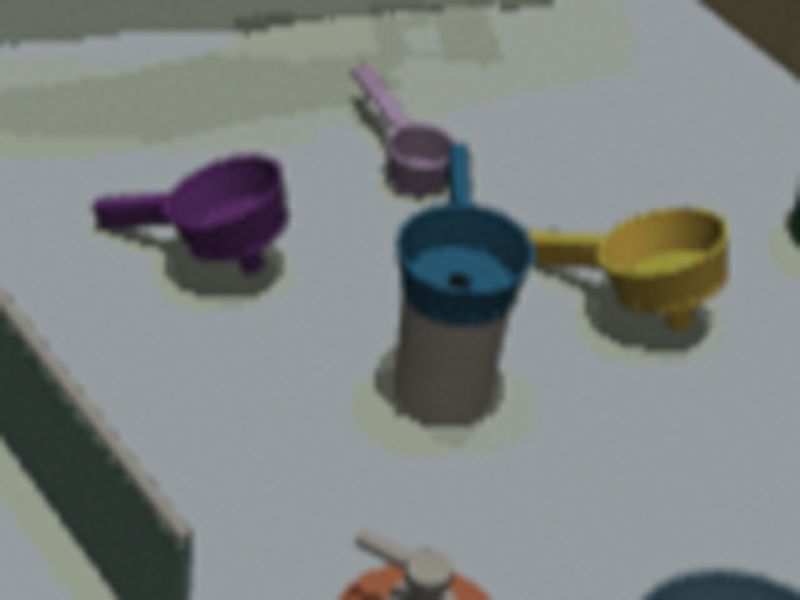

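```bash
cat >> h.py <<'E'
def cam(n,o=None):
    p=eyes.camera_params(n); K=p['camera_matrix']
    if n=='wrist':
        T=p['tool_from_camera']; Rt=R.from_quat(o['eef_rot']).as_matrix()
        return K,Rt@T[:3,:3],np.array(o['position'])+Rt@T[:3,3]
    return K,R.from_quat(p['attitude']).as_matrix(),p['eye']
def ray(c,uv):
    K,Rc,e=c; d=Rc@np.linalg.inv(K)@np.array([uv[0],uv[1],1]); return e,d/np.linalg.norm(d)
def atz(c,uv,z):
    e,d=ray(c,uv); return e+d*(z-e[2])/d[2]
def tri(obs):
    A=0;b=0
    for c,uv in obs:
        e,d=ray(c,uv); P=np.eye(3)-np.outer(d,d); A=A+P; b=b+P@e
    x=np.linalg.solve(A,b); return x,[np.linalg.norm(np.cross(x-ray(c,u)[0],ray(c,u)[1])) for c,u in obs]
def proj(c,p):
    K,Rc,e=c; q=K@(Rc.T@(np.array(p)-e)); return q[:2]/q[2]
E
python3 - <<'E'
from h import *
np.set_printoptions(precision=4,suppress=True)
t=cam('top'); s=cam('scene')
for n in('top','scene'):
    im=cv2.imread(f'pics/{n}0.png'); h=cv2.cvtColor(im,cv2.COLOR_BGR2HSV)
    m=cv2.inRange(h,(5,120,60),(25,255,255))
    x0,y0,x1,y1={'top':(450,200,495,245),'scene':(160,248,205,288)}[n]
    k=np.zeros_like(m);k[y0:y1,x0:x1]=m[y0:y1,x0:x1]
    cs,_=cv2.findContours(k,cv2.RETR_EXTERNAL,cv2.CHAIN_APPROX_NONE)
    e=cv2.fitEllipse(max(cs,key=len)); print(n,e, atz(cam(n),e[0],0))
    if n=='top': a=e[0]
    else: b=e[0]
print('ring',tri([(t,a),(s,b)]))
print('mouth',tri([(t,(394.6,227.4)),(s,(254.4,212.8))]))
print('greyring',atz(t,(389.4,227),0))
print('rim',tri([(t,(221.5,194.7)),(s,(403,170))]))
print('hole',tri([(t,(224,195.7)),(s,(401.8,176.2))]))
print('hend',tri([(t,(200,227)),(s,(401.8,150))]), atz(t,(214.2,209.5),.105))
print('div',atz(t,(323.2,151.2),.115),atz(t,(322.2,288.7),.115))
print('scoop',atz(t,(191,264),.03),'red',atz(t,(384,267),.084),'yel hend',atz(t,(189,226),.05),'tub',atz(t,(402,155),.075),'pump',atz(t,(279,144),.03))
E
```

```text
top ((472.9684143066406, 222.3294219970703), (29.87510871887207, 30.677906036376953), 145.44680786132812) [ 0.5488 -0.3052  0.    ]
scene ((182.2030029296875, 267.5485534667969), (22.328704833984375, 31.35736083984375), 68.52093505859375) [ 0.5508 -0.3062  0.    ]
ring (array([ 0.5488, -0.3061, -0.0024]), [np.float64(0.0001385720781933865), np.float64(0.00013857207819332763)])
mouth (array([ 0.5279, -0.0833,  0.0799]), [np.float64(0.0009557834049958095), np.float64(0.0009557834049958218)])
greyring [ 0.5307 -0.0816  0.    ]
rim (array([0.5977, 0.3496, 0.1096]), [np.float64(0.0014062427868839818), np.float64(0.0014062427868839756)])
hole (array([0.5975, 0.3494, 0.0857]), [np.float64(0.001040182308091321), np.float64(0.0010401823080913681)])
hend (array([0.5168, 0.401 , 0.1064]), [np.float64(0.002174805105646369), np.float64(0.0021748051056462913)]) [0.5602 0.3661 0.105 ]
div [0.7104 0.0986 0.115 ] [0.3752 0.0924 0.115 ]
scoop [0.4193 0.4429 0.03  ] red [ 0.4288 -0.0585  0.084 ] yel hend [0.5188 0.4466 0.05  ] tub [ 0.713  -0.1018  0.075 ] pump [0.7458 0.2211 0.03  ]
```

```bash
python3 -m creep '[[100,0.16,-0.38,0,0,0,0.266],[100,0.16,-0.38,0,0,0,0.266],[100,0.16,-0.38,0,0,0,0.266],[100,0.16,-0.38,0,0,0,0.266],[100,0.16,-0.38,0,0,0,0.266]]' 5
python3 -m creep '[[100,0.16,-0.38,0,0,0,0],[100,0.16,-0.38,0,0,0,0],[100,0.16,-0.38,0,0,0,0],[100,0.16,-0.38,0,0,0,0],[100,0.16,-0.38,0,0,0,0]]'
python3 -m creep '[[100,0.16,-0.38,0,0,0,0],[100,0.16,-0.38,0,0,0,0],[100,0.16,-0.38,0,0,0,0],[100,0.16,-0.38,0,0,0,0],[100,0.16,-0.38,0,0,0,0]]'
python3 - <<'E'
from h import *
np.set_printoptions(precision=4,suppress=True)
o=env.get_obs(); print(o['time'],o['position'],o['eef_rot'],R.from_quat(o['eef_rot']).as_matrix(),o['q'],o['contact_force'])
E
```

```text
time: 0.57
position: [0.3333, 0.3786, 0.2379]
eef_rot: [-0.002, 1.0, -0.001, -0.0]
contact_force: [0.8, 0.2, 0.2]
width: 0.0879
time: 0.98
position: [0.4136, 0.1869, 0.2378]
eef_rot: [-0.002, 1.0, -0.001, -0.0]
contact_force: [1.1, -0.5, 0.3]
width: 0.0883
time: 1.4
position: [0.4939, -0.0054, 0.2378]
eef_rot: [-0.002, 1.0, -0.001, -0.0]
contact_force: [1.3, 0.4, 1.1]
width: 0.088
1.4 [ 0.4939 -0.0054  0.2378] [-0.0016  1.     -0.0012 -0.0002] [[-1.     -0.0031 -0.0004]
 [-0.0031  1.     -0.0024]
 [ 0.0004 -0.0024 -1.    ]] [ 0.1685  0.5399 -0.3911  1.9469  0.3077  0.7133  1.1664] [1.3136 0.3883 1.0712]
```

```bash
python3 -m creep '[[100,0.02,-0.156,0.02,0,0,0],[100,0.02,-0.156,0.02,0,0,0],[100,0.02,-0.156,0.02,0,0,0],[100,0.02,-0.156,0.02,0,0,0]]'
python3 - <<'E'
from h import *
o=env.get_obs(); snap('wrist','w1.png'); print(o['position'].tolist(),o['eef_rot'].tolist())
E
```

```text
time: 1.73
position: [0.5038, -0.0866, 0.2476]
eef_rot: [0.002, 1.0, -0.002, -0.0]
contact_force: [-0.1, 0.7, 0.6]
width: 0.0882
[0.5037589456524613, -0.0866199997011119, 0.24755968926597113] [0.0017411222131590352, 0.9999970727074947, -0.0016504247964378067, -0.0003149093071336961]
```

View pics/w1.png

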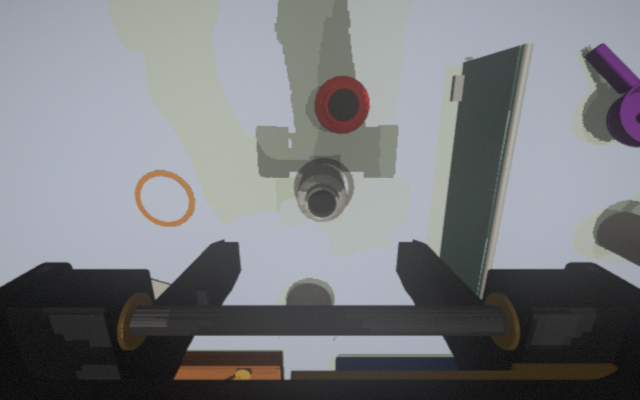

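The red look‑alike is at (342,104); the chrome dispenser stands in the grey ring, its mouth at about (321,203). The orange ring is at about (165,198).

```bash
python3 - <<'E'
import cv2
im=cv2.imread('pics/w1.png')[140:240,125:385]; cv2.imwrite('pics/w1c.png',cv2.resize(im,None,fx=3,fy=3,interpolation=cv2.INTER_CUBIC))
E
```

```text
(no output)
```

View pics/w1c.png

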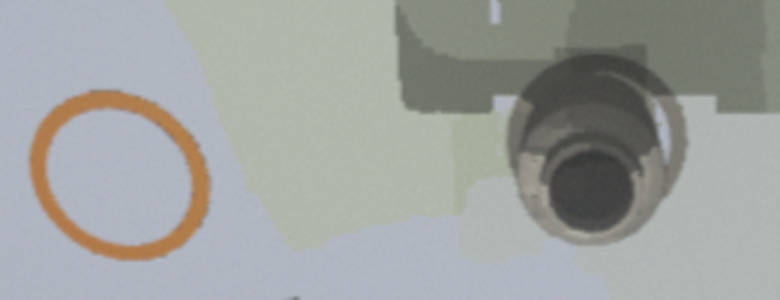

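```bash
python3 - <<'E'
from h import *
np.set_printoptions(precision=4,suppress=True)
o=env.get_obs(); w=cam('wrist',o);t=cam('top');s=cam('scene')
print('mouth w',atz(w,(322.3,203.7),.084),tri([(w,(322.3,203.7)),(t,(394.6,227.4)),(s,(254.4,212.8))]),'top',atz(t,(394.6,227.4),.084),'sc',atz(s,(254.4,212.8),.084))
print('ring w',atz(w,(165,198.7),0),tri([(w,(165,198.7)),(t,(472.97,222.33)),(s,(182.2,267.55))]))
print('body w', atz(w,((518+668)/6+125,203),.068))
E
```

```text
mouth w [ 0.5275 -0.0787  0.084 ] (array([ 0.5282, -0.0817,  0.0806]), [np.float64(0.003149305982040841), np.float64(0.00246570090264755), np.float64(0.0009623910086983004)]) top [ 0.5274 -0.0836  0.084 ] sc [ 0.5322 -0.0835  0.084 ]
ring w [ 0.5487 -0.3006  0.    ] (array([ 0.5491, -0.3051, -0.0033]), [np.float64(0.0024834418432974526), np.float64(0.0011036956115680078), np.float64(0.0014110981132599912)])
body w [ 0.532 -0.078  0.068]
```

```bash
python3 -m creep '[[100,0.051,0.009,0,0,0,0],[100,0.051,0.009,-0.07,0,0,0],[100,0.051,0.009,-0.14,0,0,0],[100,0.051,0.009,-0.21,0,0,0],[100,0.051,0.009,-0.25,0,0,0]]' 5
python3 - <<'E'
from h import *
o=env.get_obs(); im=snap('wrist','w2.png'); print(o['position'].tolist(),o['eef_rot'].tolist(),o['joint_vel'].round(4)); o=env.get_obs();print(o['position'].tolist())
snap('scene','s2.png')
im=cv2.imread('pics/s2.png')[120:300,150:390]; cv2.imwrite('pics/s2c.png',cv2.resize(im,None,fx=3,fy=3,interpolation=cv2.INTER_CUBIC))
E
```

```text
time: 2.2
position: [0.5274, -0.0766, 0.1196]
eef_rot: [-0.003, 1.0, -0.0, -0.002]
contact_force: [-0.1, -0.1, 0.2]
width: 0.0883
[0.5273692326902049, -0.07661953437324623, 0.11963734322081215] [-0.0025364730551779187, 0.9999937398533308, -0.00011360072363577113, -0.00246447833525456] [-0.1613  0.3549  0.2526  0.1323  0.2175 -0.5183 -0.1909]
[0.5257951333838409, -0.07648460118373407, 0.11732046355370385]
```

View pics/w2.png

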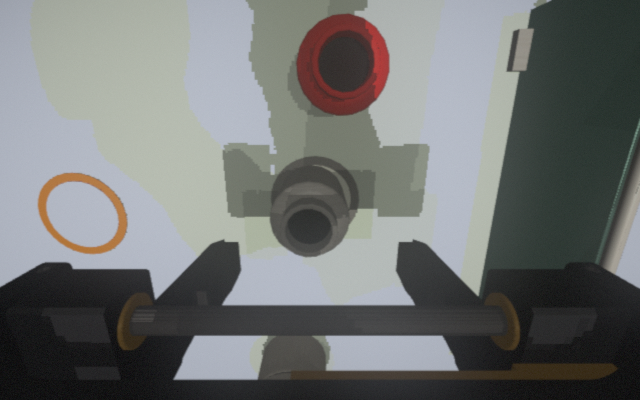

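View pics/s2c.png

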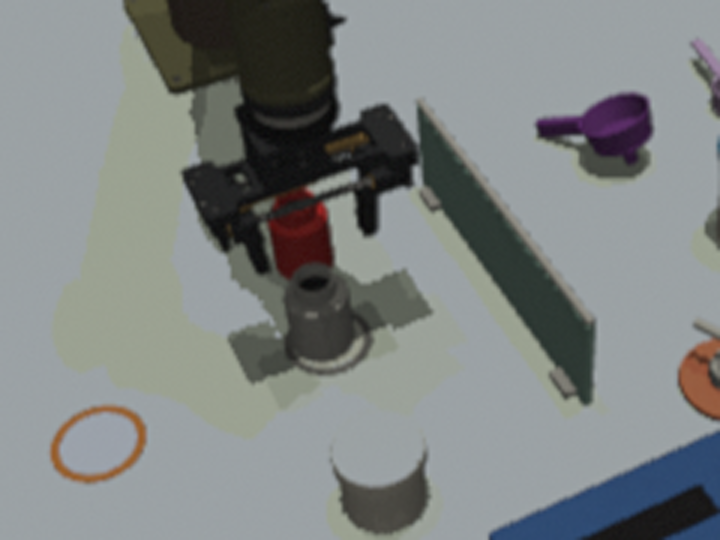

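```bash
python3 - <<'E'
from h import *
np.set_printoptions(precision=4,suppress=True)
o=env.get_obs(); print(o['position'],o['joint_vel'])
s=cam('scene');w=cam('wrist',o)
print('tcp proj',proj(s,o['position']),proj(w,o['position']))
print('mouth w',atz(w,(308,227),.084), 'ring',atz(w,(83,213),0))
print(atz(s,(150+314/3,120+281/3),.084))
R_=R.from_quat(o['eef_rot']).as_matrix();print(R_)
E
```

```text
[ 0.5266 -0.0768  0.1197] [ 0.0225 -0.0699 -0.0265 -0.05   -0.0207  0.0512  0.0227]
tcp proj [254.4109 201.357 ] [316.608  256.3105]
mouth w [ 0.5237 -0.0828  0.084 ] ring [ 0.5454 -0.3046  0.    ]
[ 0.5356 -0.084   0.084 ]
[[-1.     -0.0052 -0.008 ]
 [-0.0052  1.     -0.0004]
 [ 0.008  -0.0004 -1.    ]]
```

```bash
python3 -m creep '[[100,0.003,-0.012,0,0,0,0],[100,0.003,-0.012,-0.06,0,0,0],[100,0.003,-0.012,-0.12,0,0,0],[100,0.003,-0.012,-0.18,0,0,0],[100,0.003,-0.012,-0.18,0,0,0]]' 5
python3 - <<'E'
from h import *
snap('scene','s3.png')
im=cv2.imread('pics/s3.png')[120:300,150:390]; cv2.imwrite('pics/s3c.png',cv2.resize(im,None,fx=3,fy=3,interpolation=cv2.INTER_CUBIC))
o=env.get_obs();print(o['position'],R.from_quat(o['eef_rot']).as_matrix().round(4),o['contact_force'])
E
```

```text
time: 2.72
position: [0.5267, -0.0819, 0.0272]
eef_rot: [-0.003, 1.0, 0.0, -0.006]
contact_force: [-0.1, 0.1, 0.5]
width: 0.0882
[ 0.52763589 -0.08211067  0.02929282] [[-9.999e-01 -6.500e-03 -1.030e-02]
 [-6.500e-03  1.000e+00 -3.000e-04]
 [ 1.030e-02 -2.000e-04 -9.999e-01]] [-0.92888826 -0.24039676  0.31438402]
```

View pics/s3c.png

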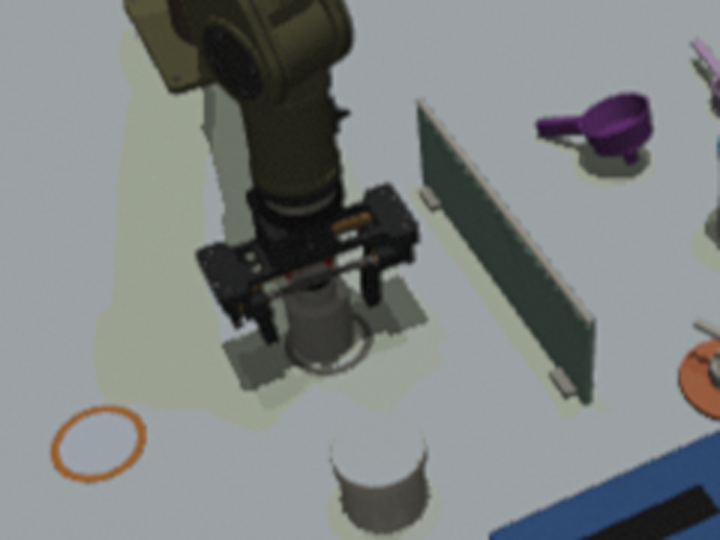

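```bash
python3 - <<'E'
from h import *
s=cam('scene')
f=lambda p:((proj(s,p)-[150,120])*3).round(1)
print('tcp',f((.5276,-.0821,.0293)))
for y in(-.038,-.126): print('tips',f((.5276,y,.0293)))
print('disp foot/mouth/fore edge', f((.529,-.083,0)),f((.529,-.083,.084)),f((.529+.029,-.083-.008,0)))
E
python3 - <<'E'
import cv2
im=cv2.imread('pics/s3.png')[190:250,210:310]; im=cv2.convertScaleAbs(im,alpha=1.8,beta=20); cv2.imwrite('pics/s3d.png',cv2.resize(im,None,fx=8,fy=8,interpolation=cv2.INTER_CUBIC))
E
```

```text
tcp [319.6 315. ]
tips [363.2 298.8]
tips [275.2 331.6]
disp foot/mouth/fore edge [322.8 337. ] [312.4 275.9] [326.2 360.9]
```

View pics/s3d.png

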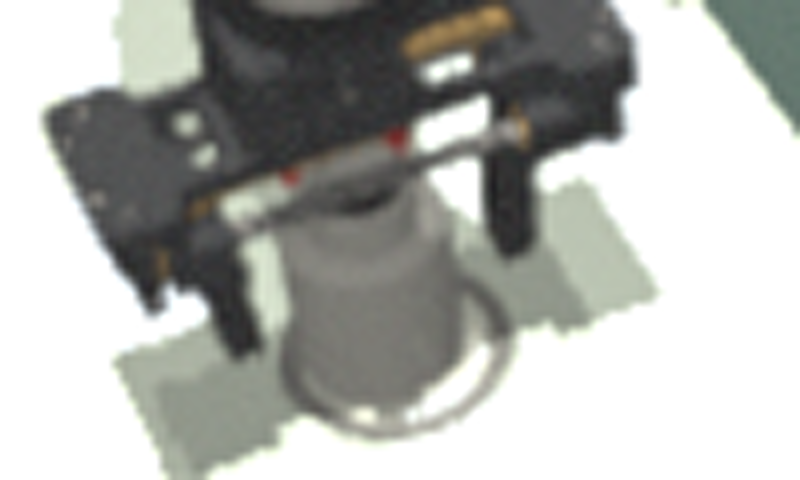

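```bash
python3 -m creep '[[80,0.005,0,0,0,0,0],[65,0.005,0,0,0,0,0],[60,0.005,0,0,0,0,0],[60,0.005,0,0,0,0,0],[60,0.005,0,0,0,0,0]]' 5
python3 -m creep '[[60,0,0,0,0,0,0],[60,0,0,0,0,0,0],[60,0,0,0,0,0,0]]' 5
```

```text
time: 3.18
position: [0.5309, -0.0825, 0.0306]
eef_rot: [-0.003, 1.0, -0.0, -0.004]
contact_force: [0.0, -0.3, 8.0]
width: 0.06
time: 3.43
position: [0.5308, -0.0826, 0.0307]
eef_rot: [-0.003, 1.0, -0.0, -0.004]
contact_force: [-1.0, -0.2, 1.4]
width: 0.0594
```

```bash
python3 -m creep '[[60,0.003,-0.03,0,0,0,0],[60,0.006,-0.06,0,0,0,0],[60,0.009,-0.09,0,0,0,0],[60,0.012,-0.12,0,0,0,0],[60,0.014,-0.15,0,0,0,0]]'
python3 - <<'E'
from h import *
snap('scene','s4.png'); im=cv2.imread('pics/s4.png')[170:290,150:310]; cv2.imwrite('pics/s4c.png',cv2.resize(im,None,fx=4,fy=4,interpolation=cv2.INTER_CUBIC))
E
```

```text
time: 3.85
position: [0.5381, -0.1569, 0.0307]
eef_rot: [-0.004, 1.0, 0.0, -0.004]
contact_force: [-0.3, 1.7, 0.6]
width: 0.0593
```

View pics/s4c.png

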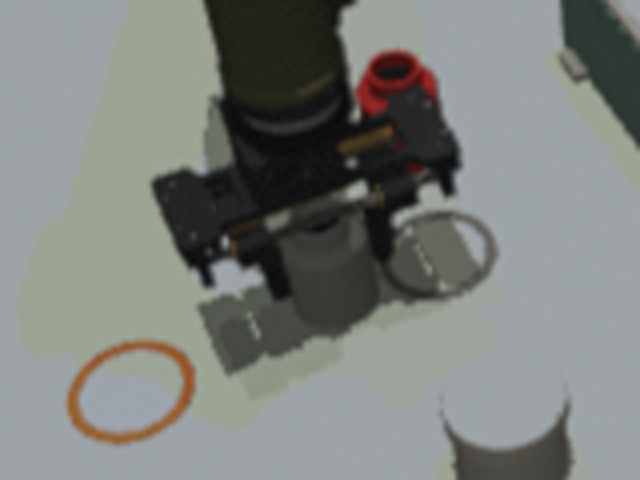

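```bash
python3 -m creep '[[60,0.003,-0.03,0,0,0,0],[60,0.006,-0.06,0,0,0,0],[60,0.009,-0.09,0,0,0,0],[60,0.012,-0.12,0,0,0,0],[60,0.014,-0.15,0,0,0,0]]'
python3 -m creep '[[60,0.003,-0.03,0,0,0,0],[60,0.006,-0.06,0,0,0,0],[60,0.009,-0.09,0,0,0,0],[60,0.012,-0.12,0,0,0,0],[60,0.012,-0.145,0,0,0,0]]'
python3 -m creep '[[60,0,0,0,0,0,0],[60,0,0,0,0,0,0]]'
python3 - <<'E'
from h import *
snap('scene','s5.png'); im=cv2.imread('pics/s5.png')[200:300,130:260]; im=cv2.convertScaleAbs(im,alpha=1.5,beta=10);cv2.imwrite('pics/s5c.png',cv2.resize(im,None,fx=6,fy=6,interpolation=cv2.INTER_CUBIC))
E
```

```text
time: 4.32
position: [0.5452, -0.2352, 0.0307]
eef_rot: [-0.002, 1.0, -0.0, -0.004]
contact_force: [0.5, 2.1, 1.0]
width: 0.0594
time: 4.73
position: [0.5518, -0.307, 0.0308]
eef_rot: [-0.002, 1.0, 0.0, -0.004]
contact_force: [0.6, 3.3, 2.0]
width: 0.0592
time: 4.9
position: [0.5514, -0.3085, 0.0307]
eef_rot: [-0.001, 1.0, -0.0, -0.004]
contact_force: [-0.7, -2.3, 1.2]
width: 0.0593
```

View pics/s5c.png

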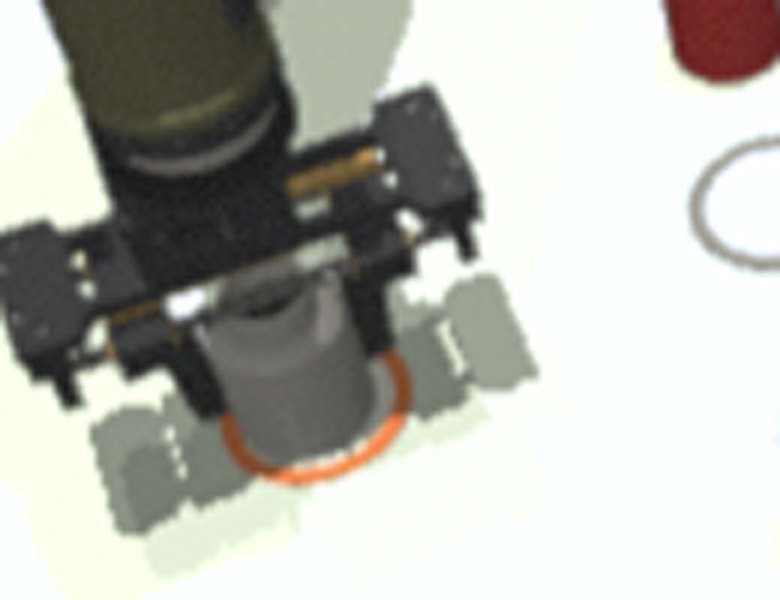

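```bash
python3 -m creep '[[60,0,0.008,0,0,0,0],[60,0,0.008,0,0,0,0],[60,0,0.008,0,0,0,0]]'
python3 -m creep '[[80,0,0,0,0,0,0],[100,0,0,0,0,0,0],[100,0,0,0,0,0,0],[100,0,0,0,0,0,0],[100,0,0,0,0,0,0]]'
python3 -m creep '[[100,0,0,0.05,0,0,0],[100,0,0,0.1,0,0,0],[100,0,0,0.18,0,0,0],[100,0,0,0.26,0,0,0],[100,0,0,0.34,0,0,0]]'
python3 -m creep '[[100,-0.03,0.05,0.1,0,0,0],[100,-0.03,0.05,0.1,0,0,0],[100,-0.03,0.05,0.1,0,0,0],[100,-0.03,0.05,0.1,0,0,0]]'
python3 - <<'E'
from h import *
o=env.get_obs(); snap('wrist','w6.png');print(o['position'].tolist(),o['eef_rot'].tolist(),o['joint_vel'].round(4))
snap('scene','s6.png'); im=cv2.imread('pics/s6.png')[200:300,130:260]; im=cv2.convertScaleAbs(im,alpha=1.4,beta=0);cv2.imwrite('pics/s6c.png',cv2.resize(im,None,fx=6,fy=6,interpolation=cv2.INTER_CUBIC))
E
```

```text
time: 5.2
position: [0.5514, -0.3023, 0.0307]
eef_rot: [-0.003, 1.0, 0.0, -0.004]
contact_force: [-0.6, 0.2, 1.4]
width: 0.0596
time: 5.62
position: [0.5514, -0.3021, 0.0306]
eef_rot: [-0.003, 1.0, 0.0, -0.004]
contact_force: [-0.0, -0.9, 0.9]
width: 0.0874
time: 6.03
position: [0.5509, -0.3018, 0.2021]
eef_rot: [-0.003, 1.0, 0.001, -0.004]
contact_force: [1.8, -0.5, 0.5]
width: 0.0882
time: 6.37
position: [0.5361, -0.2769, 0.253]
eef_rot: [-0.003, 1.0, 0.0, -0.004]
contact_force: [-0.3, 0.2, -0.5]
width: 0.0881
[0.5360660805589234, -0.27687515857981326, 0.2530013893629013] [-0.003079931370501336, 0.9999883814645945, 6.914962171482723e-05, -0.0037075837014947564] [ 0.0038  0.0513  0.0315  0.0154  0.0065 -0.0017  0.0022]
```

View pics/s6c.png

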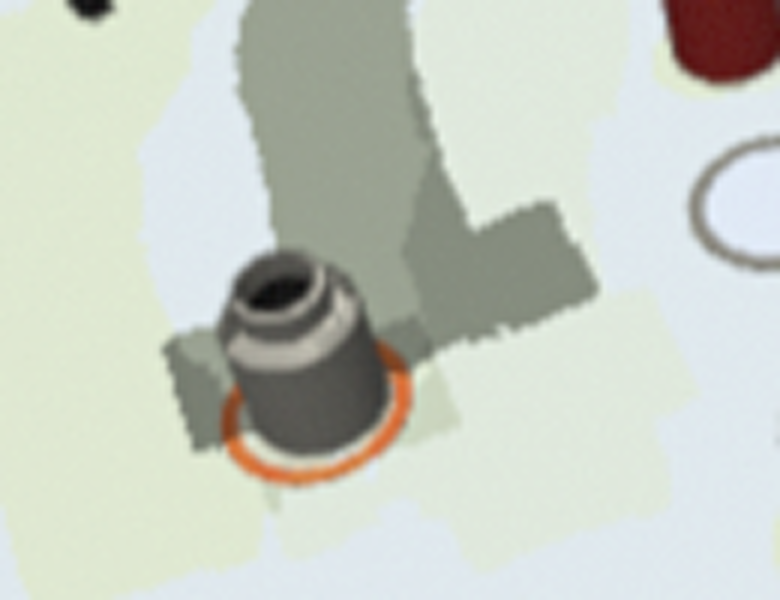

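View pics/w6.png

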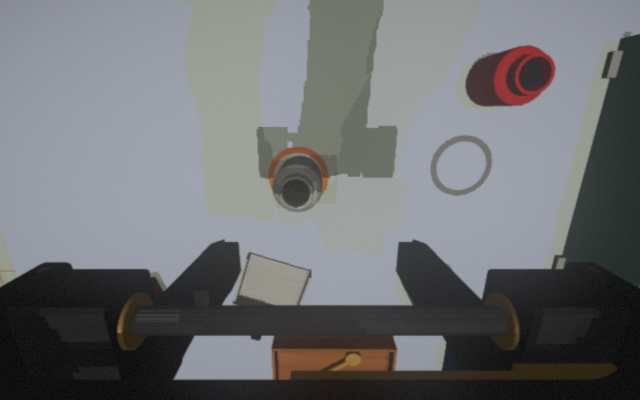

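```bash
python3 - <<'E'
from h import *
snap('top','t6.png')
a=cv2.imread('pics/t6.png')[195:250,445:505]; b=cv2.imread('pics/w6.png')[135:225,255:345]
a=cv2.resize(a,(396,363),interpolation=cv2.INTER_CUBIC); b=cv2.resize(b,(363,363),interpolation=cv2.INTER_CUBIC)
cv2.imwrite('pics/c6.png',cv2.convertScaleAbs(np.hstack([a,b]),alpha=1.4))
E
```

```text
(no output)
```

View pics/c6.png

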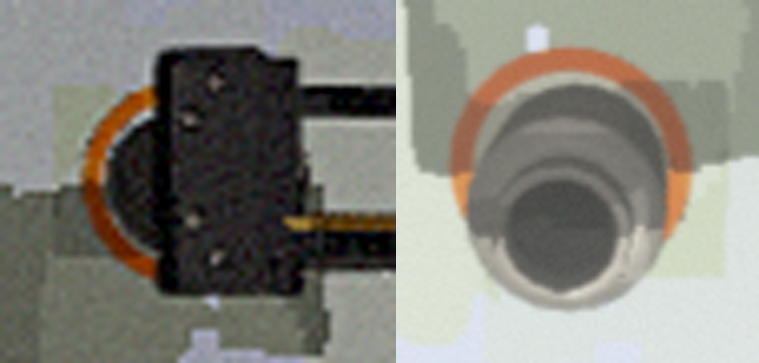

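```bash
python3 - <<'E'
from h import *
np.set_printoptions(precision=4,suppress=True)
o=env.get_obs(); print(o['position']); w=cam('wrist',o);s=cam('scene')
print(atz(w,(296.2,193.3),.084), atz(w,(298.1,175.9),0))
m=(130+281/6,200+292/6)
print(atz(s,m,.084), tri([(w,(296.2,193.3)),(s,m)]))
E
```

```text
[ 0.5349 -0.2775  0.2504]
[ 0.5456 -0.3007  0.084 ] [ 0.5445 -0.3039  0.    ]
[ 0.5572 -0.3018  0.084 ] (array([ 0.5484, -0.3017,  0.0743]), [np.float64(0.00024133781176778832), np.float64(0.00024133781176774197)])
```

```bash
python3 -m creep '[[100,0,0.4,0,0,0,0],[100,0,0.4,0,0,0,0],[100,0,0.4,0,0,0,0],[100,0,0.4,0,0,0,0],[100,0,0.4,0,0,0,0]]' 
python3 -m creep '[[100,0,0.4,0,0,0,0],[100,0,0.4,0,0,0,0],[100,0,0.4,0,0,0,0],[100,0,0.4,0,0,0,0],[100,0,0.4,0,0,0,0]]' 
python3 -m creep '[[100,0,0.4,0,0,0,-0.36],[100,0,0.4,0,0,0,-0.36],[100,0,0.4,0,0,0,-0.36],[100,0,0.4,0,0,0,-0.36],[100,0,0.4,0,0,0,-0.36]]' 
python3 - <<'E'
from h import *
snap('top','t7.png')
a=cv2.imread('pics/t7.png')[185:260,430:520]
cv2.imwrite('pics/t7c.png',cv2.convertScaleAbs(cv2.resize(a,None,fx=7,fy=7,interpolation=cv2.INTER_CUBIC),alpha=1.4))
o=env.get_obs(); snap('wrist','w7.png');print(o['position'].tolist(),R.from_quat(o['eef_rot']).as_matrix().round(4))
o=env.get_obs(); print(o['position'].tolist(),o['eef_rot'].tolist())
E
```

```text
time: 6.93
position: [0.5343, -0.0742, 0.2489]
eef_rot: [-0.003, 1.0, 0.002, -0.007]
contact_force: [0.5, 0.5, -0.2]
width: 0.0877
time: 7.35
position: [0.5336, 0.1282, 0.2474]
eef_rot: [-0.004, 1.0, 0.002, -0.008]
contact_force: [-0.8, 0.1, 0.2]
width: 0.0878
time: 7.77
position: [0.5327, 0.331, 0.2455]
eef_rot: [0.278, 0.961, 0.004, -0.008]
contact_force: [1.1, -0.6, -0.5]
width: 0.0883
[0.5302966444922457, 0.34108623617132194, 0.24577259009406055] [[-0.8502  0.5263 -0.0148]
 [ 0.526   0.8502  0.0208]
 [ 0.0235  0.0099 -0.9997]]
[0.5305402208022308, 0.33697611979671677, 0.2455856950543434] [0.2711590383846123, 0.9624660901334396, 0.0062214310568875705, -0.00964857715863434]
```

View pics/t7c.png

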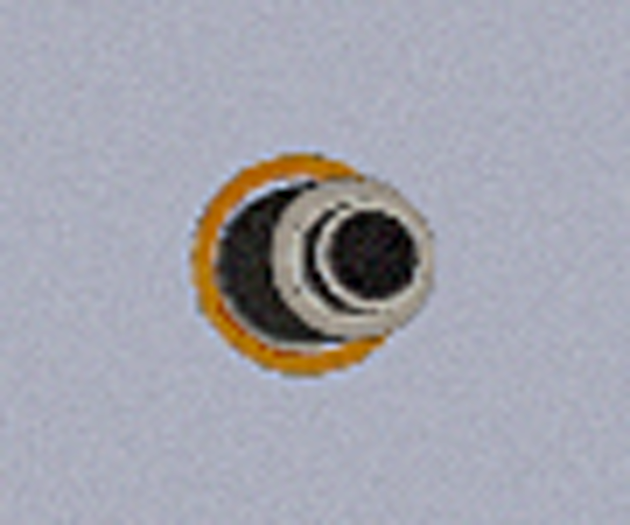

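View pics/w7.png

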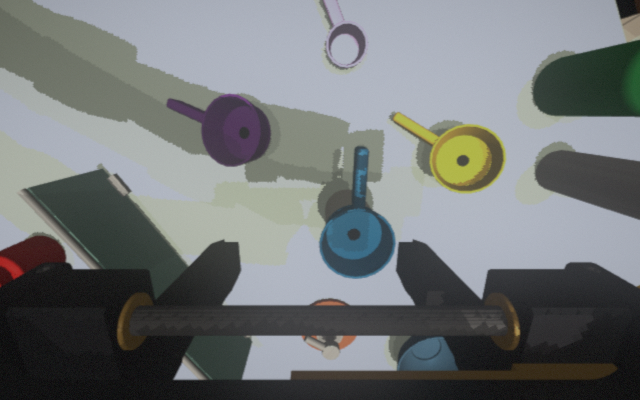

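```bash
python3 -m creep '[[100,0,0.04,0,0,0,0],[100,0,0.04,0,0,0,0],[100,0,0.04,0,0,0,0],[100,0,0.04,0,0,0,0]]' 
python3 - <<'E'
from h import *
np.set_printoptions(precision=4,suppress=True)
t=cam('top');print('mouth top',atz(t,(483.3,221.3),.084))
o=env.get_obs(); snap('wrist','w8.png');print(o['position'].tolist(),R.from_quat(o['eef_rot']).as_matrix().round(4))
o=env.get_obs(); print(o['position'].tolist(),o['eef_rot'].tolist(),o['joint_vel'])
a=cv2.imread('pics/w8.png')[110:300,230:470]
cv2.imwrite('pics/w8c.png',cv2.convertScaleAbs(cv2.resize(a,None,fx=3,fy=3,interpolation=cv2.INTER_CUBIC),alpha=1.3))
E
```

```text
time: 8.2
position: [0.5308, 0.3552, 0.2443]
eef_rot: [0.272, 0.962, 0.005, -0.01]
contact_force: [0.8, 0.1, 0.0]
width: 0.0881
mouth top [ 0.548 -0.303  0.084]
[0.5308056442557366, 0.3552315455578154, 0.2443412930929173] [[-0.8523  0.5229 -0.0165]
 [ 0.5227  0.8524  0.0147]
 [ 0.0217  0.0039 -0.9998]]
[0.5311062172626124, 0.35484415644316847, 0.2446606042154575] [0.2720527238552319, 0.96222056000797, 0.004983066258246749, -0.009699401608528313] [ 0.0073 -0.0127  0.0023 -0.0014 -0.0025 -0.0015 -0.0016]
```

View pics/w8c.png

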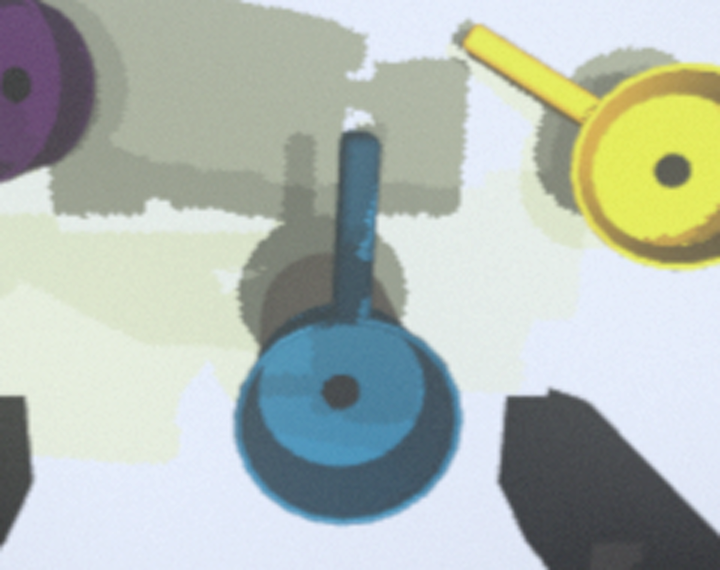

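```bash
python3 - <<'E'
from h import *
np.set_printoptions(precision=4,suppress=True)
o=env.get_obs(); w=cam('wrist',o);t=cam('top');s=cam('scene')
h=atz(w,(343.7,240.3),.087);rim=atz(w,(230+348/3,110+416/3),.117);e=atz(w,(350.3,154.3),.116);r=atz(w,(347,216),.116)
print(h,rim,e,r, np.degrees(np.arctan2(*(e-r)[1::-1])),np.degrees(np.arctan2(*(e-rim)[1::-1])))
print('tri hole',tri([(w,(343.7,240.3)),(t,(224,195.7)),(s,(401.8,176.2))]))
print('tri end',tri([(w,(350.3,155.3)),(t,(200,227)),(s,(401.8,150))]))
a=np.array([.5977,.3495])
print('rot_x dir',R.from_quat(o['eef_rot']).as_matrix()[:,:2])
# shaft direction in top view: both edges fit
print(atz(t,(200,227),.116),atz(t,(214.2,209.5),.116))
E
```

```text
[0.5997 0.3483 0.087 ] [0.5959 0.3502 0.117 ] [0.5135 0.4026 0.116 ] [0.5656 0.369  0.116 ] 147.1744952459382 147.56139697137903
tri hole (array([0.5985, 0.3486, 0.0876]), [np.float64(0.0009562116876511578), np.float64(0.0016837741651915255), np.float64(0.0010070849888266693)])
tri end (array([0.5164, 0.4018, 0.1055]), [np.float64(0.0006126128250109682), np.float64(0.002463240191416584), np.float64(0.001982170893400374)])
rot_x dir [[-0.8518  0.5236]
 [ 0.5235  0.8519]
 [ 0.0214  0.0043]]
[0.5157 0.3958 0.116 ] [0.5595 0.3628 0.116 ]
```

```bash
python3 -m creep '[[100,0.015,0.064,0,-0.009,-0.01,-0.012],[100,0.015,0.064,-0.06,-0.009,-0.01,-0.012],[100,0.015,0.064,-0.1,-0.009,-0.01,-0.012],[100,0.015,0.064,-0.14,-0.009,-0.01,-0.012],[100,0.015,0.064,-0.14,-0.009,-0.01,-0.012]]' 
python3 -m creep '[[100,0,0,0,0,0,0],[100,0,0,0,0,0,0]]'
python3 - <<'E'
from h import *
np.set_printoptions(precision=4,suppress=True)
o=env.get_obs(); snap('wrist','w9.png');print(o['position'].tolist(),R.from_quat(o['eef_rot']).as_matrix().round(4))
snap('scene','s9.png');a=cv2.imread('pics/s9.png')[100:240,310:480]
cv2.imwrite('pics/s9c.png',cv2.convertScaleAbs(cv2.resize(a,None,fx=4,fy=4,interpolation=cv2.INTER_CUBIC),alpha=1.4))
E
```

```text
time: 8.67
position: [0.5372, 0.3831, 0.1704]
eef_rot: [0.282, 0.959, -0.004, -0.002]
contact_force: [-0.4, -1.1, -0.0]
width: 0.0876
time: 8.83
position: [0.5379, 0.3815, 0.1707]
eef_rot: [0.283, 0.959, -0.004, -0.002]
contact_force: [-0.1, 0.8, -0.0]
width: 0.0882
[0.5379163271308117, 0.3815489103703215, 0.1707421479108454] [[-0.8402  0.5423 -0.0059]
 [ 0.5423  0.8402 -0.0068]
 [ 0.0013 -0.0089 -1.    ]]
```

View pics/w9.png

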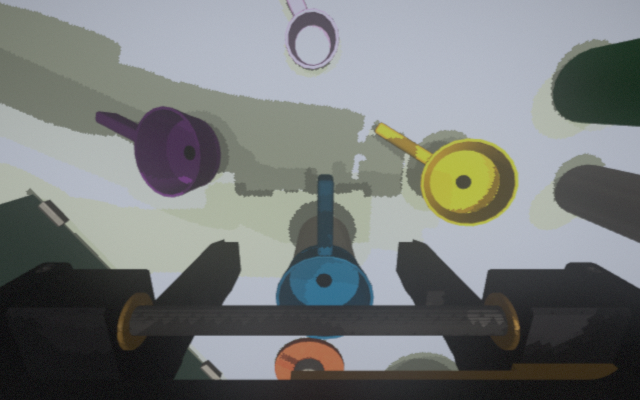

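View pics/s9c.png

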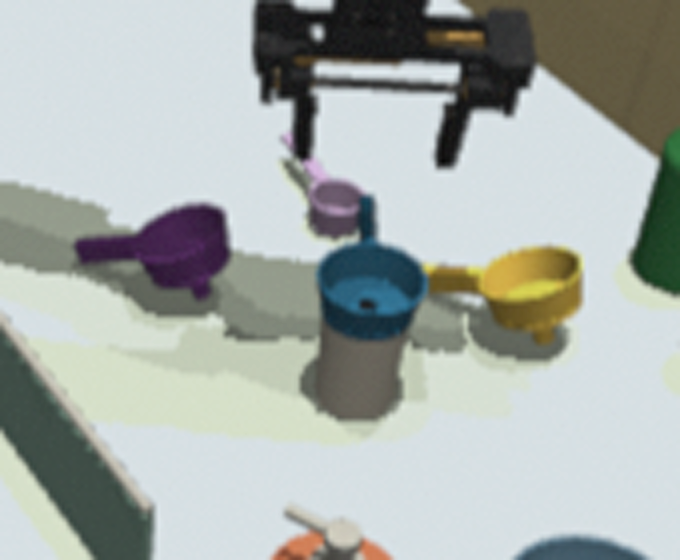

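```bash
python3 -m creep '[[100,0.004,0.012,0,0,0,0],[100,0.004,0.012,-0.04,0,0,0],[100,0.004,0.012,-0.09,0,0,0],[100,0.004,0.012,-0.13,0,0,0],[100,0.004,0.012,-0.16,0,0,0]]' 
python3 -m creep '[[100,0,0,0,0,0,0],[100,0,0,0,0,0,0]]'
python3 - <<'E'
from h import *
np.set_printoptions(precision=4,suppress=True)
o=env.get_obs(); snap('wrist','w10.png');print(o['position'].tolist(),R.from_quat(o['eef_rot']).as_matrix().round(4))
snap('scene','s10.png');a=cv2.imread('pics/s10.png')[100:240,310:480]
cv2.imwrite('pics/s10c.png',cv2.convertScaleAbs(cv2.resize(a,None,fx=4,fy=4,interpolation=cv2.INTER_CUBIC),alpha=1.4))
E
```

```text
time: 9.35
position: [0.5403, 0.3893, 0.0911]
eef_rot: [0.282, 0.959, -0.003, -0.001]
contact_force: [0.1, 1.2, 0.1]
width: 0.0879
time: 9.52
position: [0.5404, 0.3899, 0.0913]
eef_rot: [0.282, 0.959, -0.002, -0.001]
contact_force: [0.3, -0.5, 0.4]
width: 0.0881
[0.5404274502974905, 0.389936078748953, 0.09131235003399765] [[-0.8408  0.5414 -0.0039]
 [ 0.5414  0.8408 -0.0038]
 [ 0.0012 -0.0053 -1.    ]]
```

View pics/w10.png

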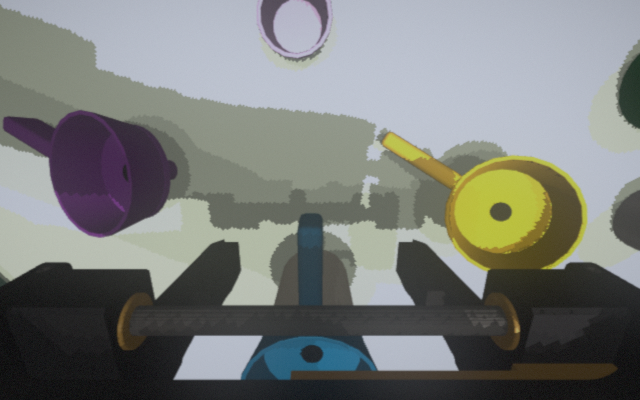

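View pics/s10c.png

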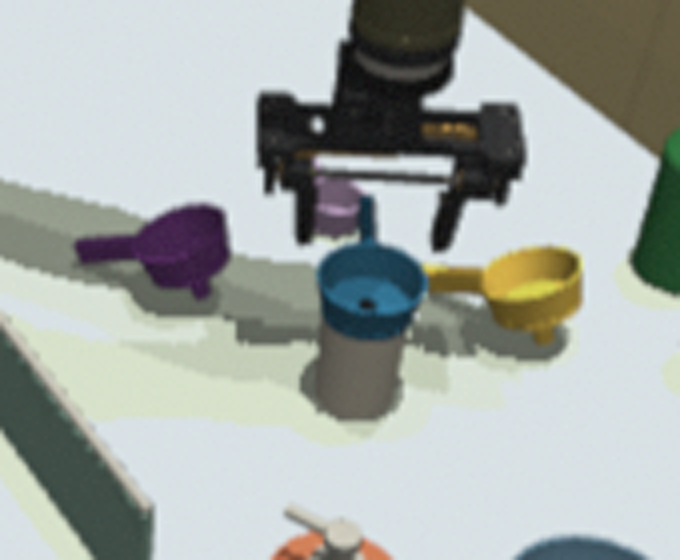

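```bash
python3 -m creep '[[100,-0.003,-0.006,-0.008,0,0,0],[100,-0.003,-0.006,-0.008,0,0,0],[70,-0.003,-0.006,-0.008,0,0,0],[40,-0.003,-0.006,-0.008,0,0,0],[25,-0.003,-0.006,-0.008,0,0,0]]' 15
python3 -m creep '[[5,0,0,0,0,0,0],[5,0,0,0,0,0,0],[5,0,0,0,0,0,0],[5,0,0,0,0,0,0],[5,0,0,0,0,0,0]]' 15
python3 -m creep '[[5,0,0,0,0,0,0],[5,0,0,0,0,0,0],[5,0,0,0,0,0,0],[5,0,0,0,0,0,0]]' 40
python3 - <<'E'
from h import *
o=env.get_obs(); snap('wrist','w11.png');print(o['position'].tolist(),R.from_quat(o['eef_rot']).as_matrix().round(4))
snap('scene','s11.png');a=cv2.imread('pics/s11.png')[100:240,310:480]
cv2.imwrite('pics/s11c.png',cv2.convertScaleAbs(cv2.resize(a,None,fx=4,fy=4,interpolation=cv2.INTER_CUBIC),alpha=1.4))
E
```

```text
time: 10.03
position: [0.5399, 0.3876, 0.0891]
eef_rot: [0.282, 0.959, -0.001, -0.0]
contact_force: [0.3, 0.1, 0.2]
width: 0.0701
time: 10.45
position: [0.5399, 0.3876, 0.0891]
eef_rot: [0.282, 0.959, -0.001, -0.0]
contact_force: [0.5, 1.1, -1.0]
width: 0.0372
time: 10.78
position: [0.5398, 0.3876, 0.089]
eef_rot: [0.282, 0.959, -0.001, -0.0]
contact_force: [0.5, -0.0, -1.0]
width: 0.0114
[0.5398469493508751, 0.3875589758562185, 0.08902814792226828] [[-8.406e-01  5.416e-01 -1.400e-03]
 [ 5.416e-01  8.406e-01 -1.800e-03]
 [ 2.000e-04 -2.300e-03 -1.000e+00]]
```

View pics/w11.png

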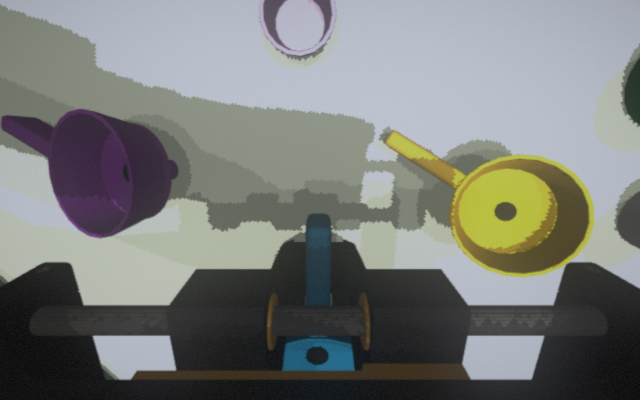

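View pics/s11c.png

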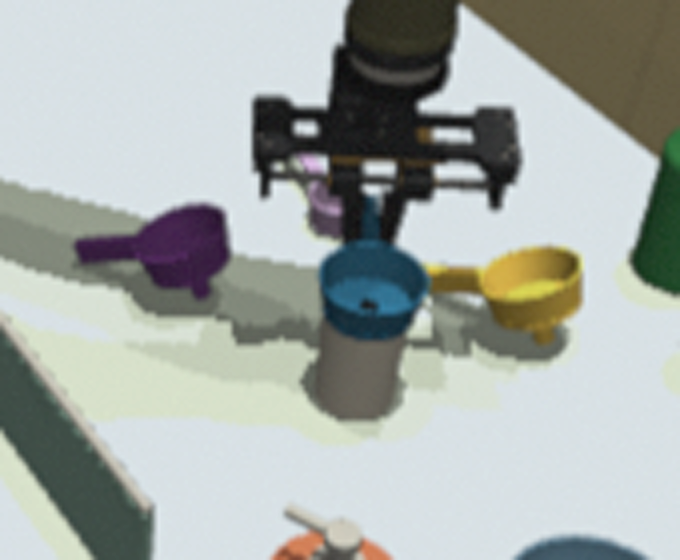

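```bash
python3 -m creep '[[5,0,0,0,0,0,0],[5,0,0,0.02,0,0,0],[5,0,0,0.04,0,0,0],[5,0,0,0.06,0,0,0],[5,0,0,0.08,0,0,0]]' 40
python3 - <<'E'
from h import *
snap('scene','s12.png');a=cv2.imread('pics/s12.png')[100:240,310:480]
cv2.imwrite('pics/s12c.png',cv2.convertScaleAbs(cv2.resize(a,None,fx=4,fy=4,interpolation=cv2.INTER_CUBIC),alpha=1.4))
E
```

```text
time: 11.3
position: [0.5402, 0.3879, 0.1307]
eef_rot: [0.282, 0.959, -0.001, -0.0]
contact_force: [-0.5, 0.2, -1.1]
width: 0.0114
```

View pics/s12c.png

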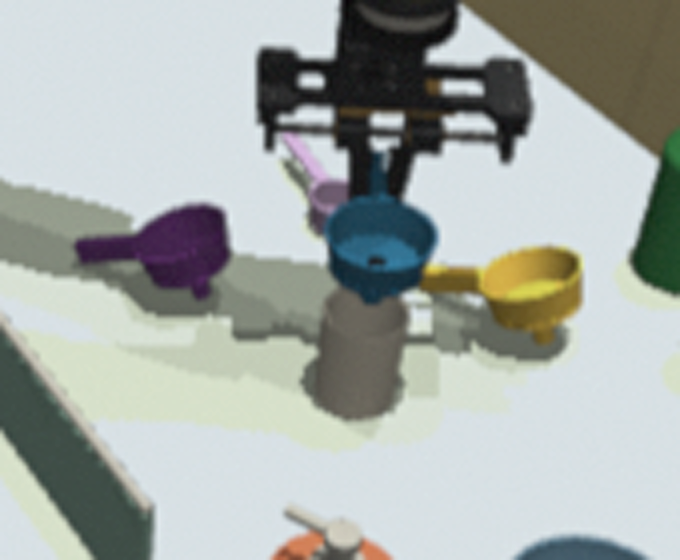

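```bash
python3 -m creep '[[5,0,0,0.04,0,0,0],[5,0,0,0.09,0,0,0],[5,0,0,0.14,0,0,0],[5,0,0,0.19,0,0,0],[5,0,0,0.22,0,0,0]]' 40
python3 -m creep '[[5,0,-0.03,0,0,0,0],[5,0,-0.08,0,0,0,0],[5,-0.01,-0.13,0,0,0,0],[5,-0.02,-0.18,0,0,0,0],[5,-0.02,-0.23,0,0,0,0]]' 
python3 -m creep '[[5,0,-0.05,0,0,0,0],[5,0,-0.1,0,0,0,0],[5,-0.01,-0.15,0,0,0,0],[5,-0.02,-0.2,0,0,0,0],[5,-0.02,-0.25,0,0,0,0]]' 
python3 - <<'E'
from h import *
snap('scene','s13.png')
o=env.get_obs();print(o['position'],R.from_quat(o['eef_rot']).as_matrix().round(4))
E
```

```text
time: 11.77
position: [0.5421, 0.3896, 0.2466]
eef_rot: [0.282, 0.959, 0.003, 0.002]
contact_force: [0.9, -0.3, -0.7]
width: 0.0117
time: 12.18
position: [0.531, 0.2737, 0.2472]
eef_rot: [0.282, 0.959, 0.003, 0.002]
contact_force: [0.0, -0.7, -0.8]
width: 0.0116
time: 12.6
position: [0.52, 0.1476, 0.2479]
eef_rot: [0.282, 0.96, 0.003, 0.002]
contact_force: [0.6, 0.8, -1.0]
width: 0.0115
[0.52063515 0.14024065 0.24757785] [[-0.8372  0.5469  0.0048]
 [ 0.5469  0.8372 -0.0018]
 [-0.0051  0.0011 -1.    ]]
```

View pics/s13.png

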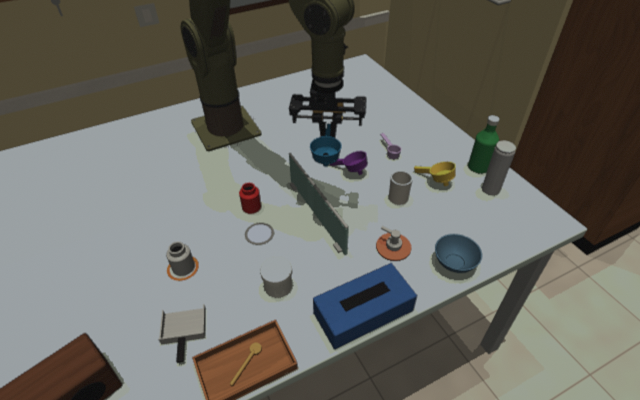

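```bash
python3 -m creep '[[5,0,-0.05,0,0,0,0],[5,-0.01,-0.1,0,0,0,0],[5,-0.01,-0.15,0,0,0,0],[5,-0.02,-0.2,0,0,0,0],[5,-0.02,-0.25,0,0,0,0]]' 
python3 -m creep '[[5,0,-0.05,0,0,0,0],[5,-0.01,-0.1,0,0,0,0],[5,-0.01,-0.15,0,0,0,0],[5,-0.02,-0.2,0,0,0,0],[5,-0.02,-0.25,0,0,0,0]]' 
python3 -m creep '[[5,0,-0.05,0,0,0,0],[5,-0.01,-0.1,0,0,0,0],[5,-0.01,-0.15,0,0,0,0],[5,-0.02,-0.2,0,0,0,0],[5,-0.02,-0.25,0,0,0,0]]' 
python3 -m creep '[[5,0,-0.03,0,0,0,0],[5,0,-0.04,0,0,0,0],[5,0,-0.04,0,0,0,0],[5,0,-0.04,0,0,0,0]]' 
python3 - <<'E'
from h import *
snap('scene','s14.png');snap('top','t14.png');
a=cv2.imread('pics/s14.png')[150:300,100:300]
cv2.imwrite('pics/s14c.png',cv2.convertScaleAbs(cv2.resize(a,None,fx=4,fy=4,interpolation=cv2.INTER_CUBIC),alpha=1.4))
a=cv2.imread('pics/t14.png')[150:300,400:600]
cv2.imwrite('pics/t14c.png',cv2.convertScaleAbs(cv2.resize(a,None,fx=4,fy=4,interpolation=cv2.INTER_CUBIC),alpha=1.4))
snap('wrist','w14.png')
o=env.get_obs();print(o['position'],R.from_quat(o['eef_rot']).as_matrix().round(4))
E
```

```text
time: 13.07
position: [0.5099, 0.0142, 0.2482]
eef_rot: [0.285, 0.958, -0.0, 0.003]
contact_force: [-0.2, -0.2, -0.4]
width: 0.0111
time: 13.48
position: [0.4992, -0.112, 0.2488]
eef_rot: [0.285, 0.958, -0.0, 0.003]
contact_force: [-0.2, -0.5, -0.7]
width: 0.0116
time: 13.9
position: [0.4884, -0.2384, 0.2494]
eef_rot: [0.285, 0.958, -0.001, 0.003]
contact_force: [0.2, -0.1, -0.3]
width: 0.0114
time: 14.23
position: [0.4887, -0.2571, 0.2496]
eef_rot: [0.285, 0.959, -0.0, 0.003]
contact_force: [0.4, 0.9, -1.5]
width: 0.0116
[ 0.48884898 -0.25650786  0.24956152] [[-8.386e-01  5.447e-01  5.000e-03]
 [ 5.447e-01  8.386e-01 -2.200e-03]
 [-5.400e-03  9.000e-04 -1.000e+00]]
```

View pics/s14c.png

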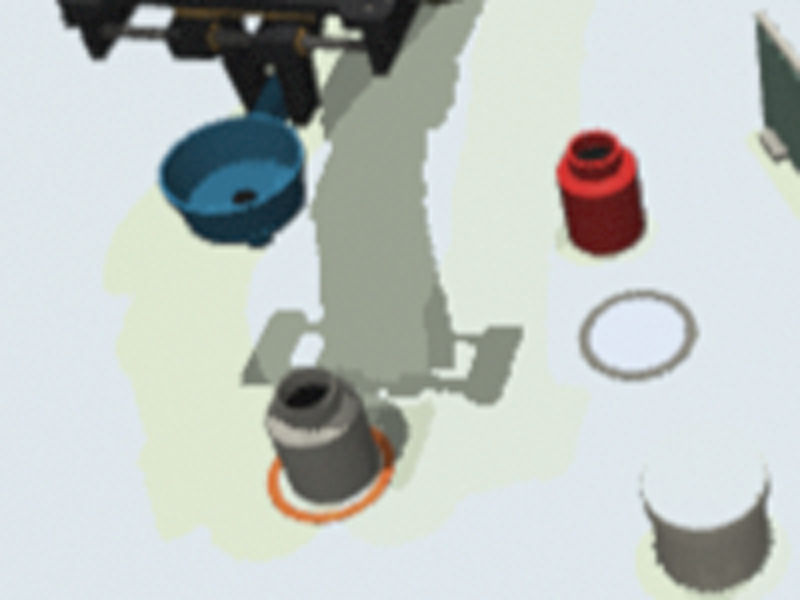

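View pics/t14c.png

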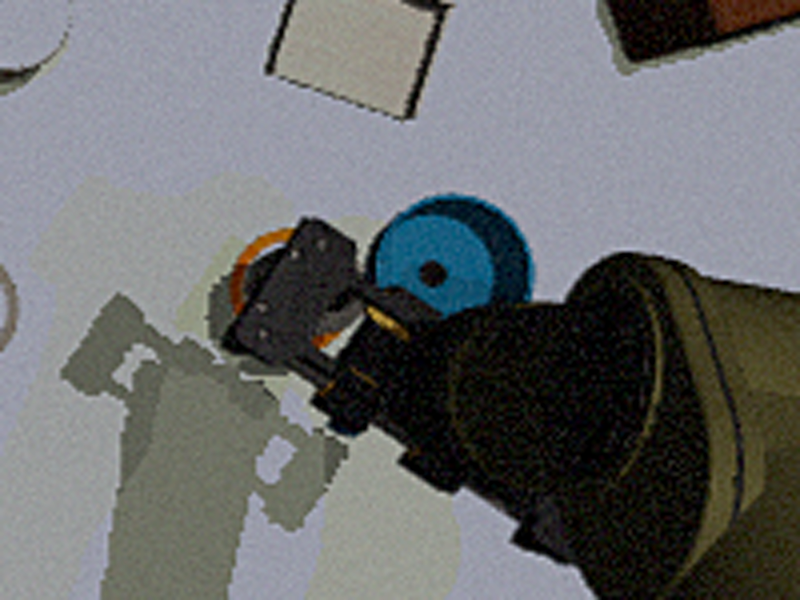

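View pics/w14.png

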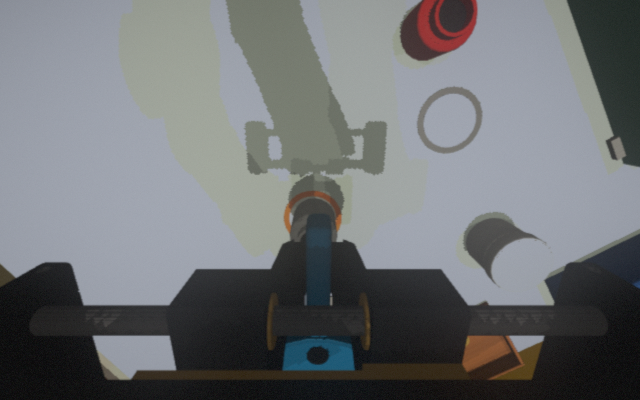

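```bash
python3 - <<'E'
from h import *
np.set_printoptions(precision=4,suppress=True)
o=env.get_obs(); w=cam('wrist',o);t=cam('top');s=cam('scene')
hw=(317.5,355)
H=tri([(t,(508,218.5)),(s,(161.25,199.25))]);print('hole',H,tri([(t,(508,218.5)),(s,(161.25,199.25)),(w,hw)]))
print('top/scene/wrist at .2476',atz(t,(508,218.5),.2476),atz(s,(161.25,199.25),.2476),atz(w,hw,.2476))
print('rim',atz(t,(513.25,218.75),.2776), tri([(t,(513.25,218.75)),(s,(158.1,190.2))]))
print('spout sc',atz(s,(165,210.3),.2156))
Rm=R.from_quat(o['eef_rot']).as_matrix();p=o['position']
print('pred axis',p+Rm@np.array([-.07,0,0]))
m=(394.0/1,0)
print('mouth sc',atz(s,(100+309/4,150+393/4),.084))
E
```

```text
hole (array([ 0.5471, -0.2958,  0.2476]), [np.float64(0.00047376815143596534), np.float64(0.0004737681514360403)]) (array([ 0.5479, -0.2955,  0.2488]), [np.float64(0.0010283722006603708), np.float64(0.0006038071010784001), np.float64(0.0007318992536719996)])
top/scene/wrist at .2476 [ 0.547  -0.2963  0.2476] [ 0.5475 -0.2954  0.2476] [ 0.5498 -0.2961  0.2476]
rim [ 0.545  -0.2944  0.2776] (array([ 0.5453, -0.2954,  0.2743]), [np.float64(0.00045757249164111107), np.float64(0.0004575724916411342)])
spout sc [ 0.5517 -0.2962  0.2156]
pred axis [ 0.5476 -0.2946  0.2499]
mouth sc [ 0.5564 -0.3006  0.084 ]
```

```bash
python3 -m creep '[[5,0.002,-0.014,0,0,0,0],[5,0.002,-0.014,-0.04,0,0,0],[5,0.002,-0.014,-0.09,0,0,0],[5,0.002,-0.014,-0.14,0,0,0],[5,0.002,-0.014,-0.18,0,0,0]]' 
python3 -m creep '[[5,0,0,-0.01,0,0,0],[5,0,0,-0.01,0,0,0],[5,0,0,-0.01,0,0,0]]' 
python3 - <<'E'
from h import *
snap('scene','s15.png');snap('top','t15.png');
a=cv2.imread('pics/s15.png')[190:300,120:250]
cv2.imwrite('pics/s15c.png',cv2.convertScaleAbs(cv2.resize(a,None,fx=5,fy=5,interpolation=cv2.INTER_CUBIC),alpha=1.4))
a=cv2.imread('pics/t15.png')[180:270,430:550]
cv2.imwrite('pics/t15c.png',cv2.convertScaleAbs(cv2.resize(a,None,fx=6,fy=6,interpolation=cv2.INTER_CUBIC),alpha=1.4))
o=env.get_obs();print(o['position'],R.from_quat(o['eef_rot']).as_matrix().round(4))
E
```

```text
time: 14.8
position: [0.4897, -0.2631, 0.1582]
eef_rot: [0.284, 0.959, -0.0, 0.002]
contact_force: [-0.6, -0.8, -0.5]
width: 0.0113
time: 15.05
position: [0.4904, -0.263, 0.1537]
eef_rot: [0.283, 0.959, -0.0, 0.003]
contact_force: [-0.4, 0.4, -0.1]
width: 0.0116
[ 0.49081149 -0.26340767  0.15454055] [[-0.8392  0.5438  0.0069]
 [ 0.5438  0.8392 -0.0028]
 [-0.0073  0.0014 -1.    ]]
```

View pics/s15c.png

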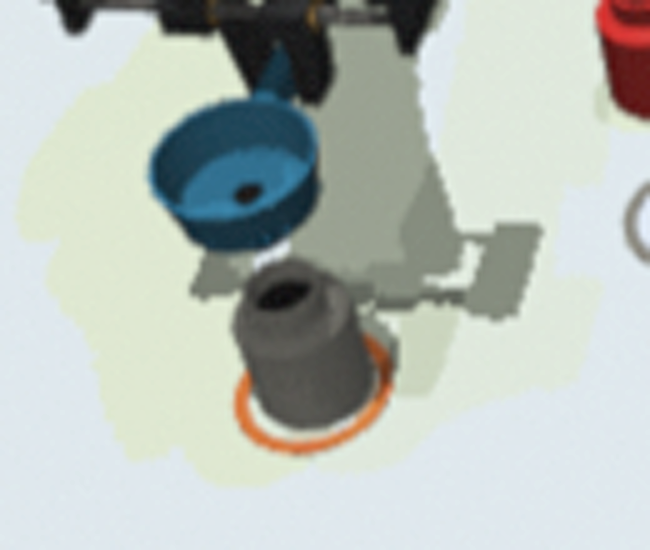

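View pics/t15c.png

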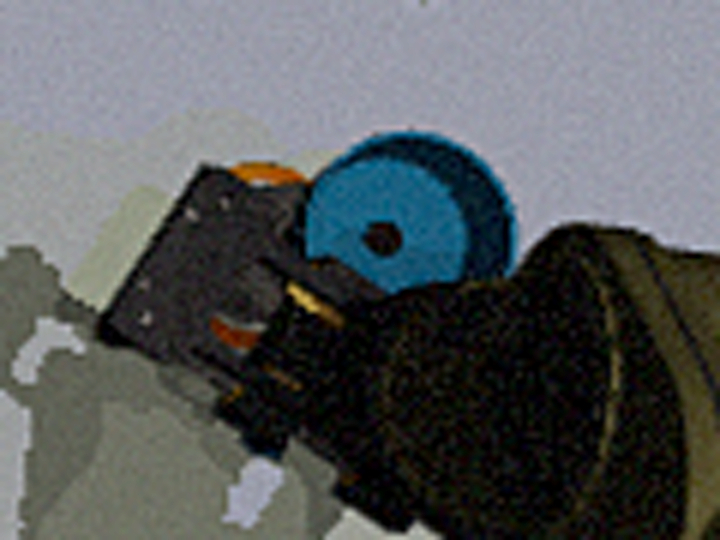

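```bash
python3 - <<'E'
from h import *
np.set_printoptions(precision=4,suppress=True)
t=cam('top');s=cam('scene')
a,b=(493.8,219.7),(169.6,228.6)
H=tri([(t,a),(s,b)]);print(H,atz(t,a,.1525),atz(s,b,.1525))
rt,rs=(430+411/6,180+235/6),(120+235/5,190+162/5)
print('rim',atz(t,rt,.1825),atz(s,rs,.1825))
f=lambda p:((proj(s,p)-[120,190])*5).round(0)
print('spout proj',f((.549,-.3025,.1205)),'mouth proj',f((.549,-.3025,.084)))
E
python3 - <<'E'
import cv2
a=cv2.imread('pics/s15.png')[215:265,145:215]
cv2.imwrite('pics/s15d.png',cv2.convertScaleAbs(cv2.resize(a,None,fx=11,fy=11,interpolation=cv2.INTER_CUBIC),alpha=2,beta=10))
E
```

```text
(array([ 0.5492, -0.3019,  0.1523]), [np.float64(0.001007080208568535), np.float64(0.0010070802085685117)]) [ 0.5489 -0.3029  0.1525] [ 0.55   -0.301   0.1525]
rim [ 0.5488 -0.302   0.1825] [ 0.5577 -0.3015  0.1825]
spout proj [261. 236.] mouth proj [279. 283.]
```

View pics/s15d.png

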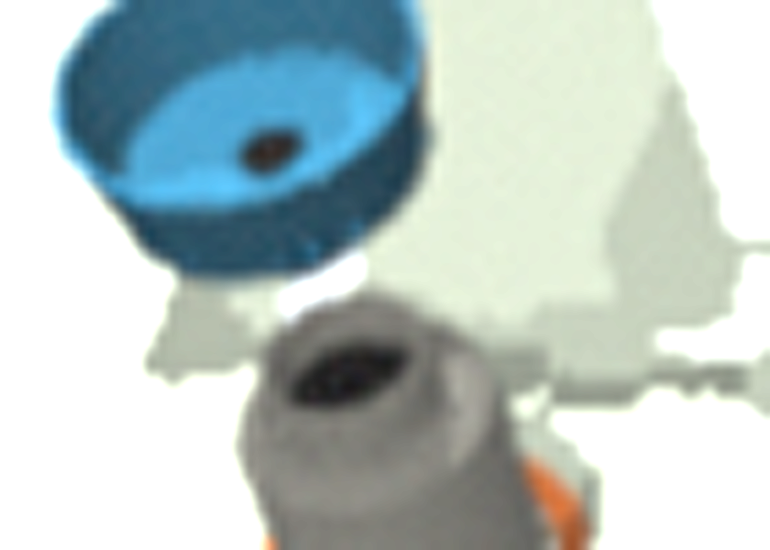

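```bash
python3 - <<'E'
from h import *
np.set_printoptions(precision=4,suppress=True)
s=cam('scene');t=cam('top')
print(atz(s,(177.3,247.6),.084))
# compare with same-camera hole: offset hole->mouth from scene
print(atz(s,(169.6,228.6),.1525))
print('red-check dispenser in top t7',atz(t,(430+373/7,185+254/7),.084), 'body top',atz(t,(430+353/7,185+258/7),.068),'ring',atz(t,(472.97,222.33),0))
E
```

```text
[ 0.5544 -0.2999  0.084 ]
[ 0.55   -0.301   0.1525]
red-check dispenser in top t7 [ 0.5481 -0.3029  0.084 ] body top [ 0.5472 -0.3014  0.068 ] ring [ 0.5488 -0.3052  0.    ]
```

```bash
python3 -m creep '[[5,0.003,0,-0.012,0,0,0],[5,0.003,0,-0.024,0,0,0],[5,0.003,0,-0.036,0,0,0],[5,0.003,0,-0.048,0,0,0],[5,0.003,0,-0.05,0,0,0]]' 
python3 -m creep '[[5,0,0,0,0,0,0],[5,0,0,0,0,0,0],[5,0,0,0,0,0,0]]' 
python3 - <<'E'
from h import *
snap('scene','s16.png');snap('top','t16.png');
a=cv2.imread('pics/s16.png')[215:275,145:225]
cv2.imwrite('pics/s16c.png',cv2.convertScaleAbs(cv2.resize(a,None,fx=10,fy=10,interpolation=cv2.INTER_CUBIC),alpha=2,beta=10))
a=cv2.imread('pics/t16.png')[180:270,430:550]
cv2.imwrite('pics/t16c.png',cv2.convertScaleAbs(cv2.resize(a,None,fx=6,fy=6,interpolation=cv2.INTER_CUBIC),alpha=1.4))
o=env.get_obs();print(o['time'],o['position'],R.from_quat(o['eef_rot']).as_matrix().round(4),o['contact_force'],o['joint_vel'])
E
```

```text
time: 15.57
position: [0.4915, -0.2632, 0.1283]
eef_rot: [0.284, 0.959, -0.0, 0.003]
contact_force: [0.2, 0.1, -1.1]
width: 0.0114
time: 15.82
position: [0.4916, -0.2631, 0.1283]
eef_rot: [0.283, 0.959, -0.0, 0.003]
contact_force: [-0.5, -0.5, 0.1]
width: 0.0117
15.9167 [ 0.49169158 -0.26322885  0.12847529] [[-0.8392  0.5437  0.0054]
 [ 0.5437  0.8393 -0.0022]
 [-0.0057  0.001  -1.    ]] [-0.40760083  0.61464917 -0.93480373] [-1.68130809e-03 -3.80005683e-04 -2.88334398e-04 -2.10556568e-05
 -1.45773811e-03 -1.86895316e-03  6.37702987e-04]
```

View pics/s16c.png

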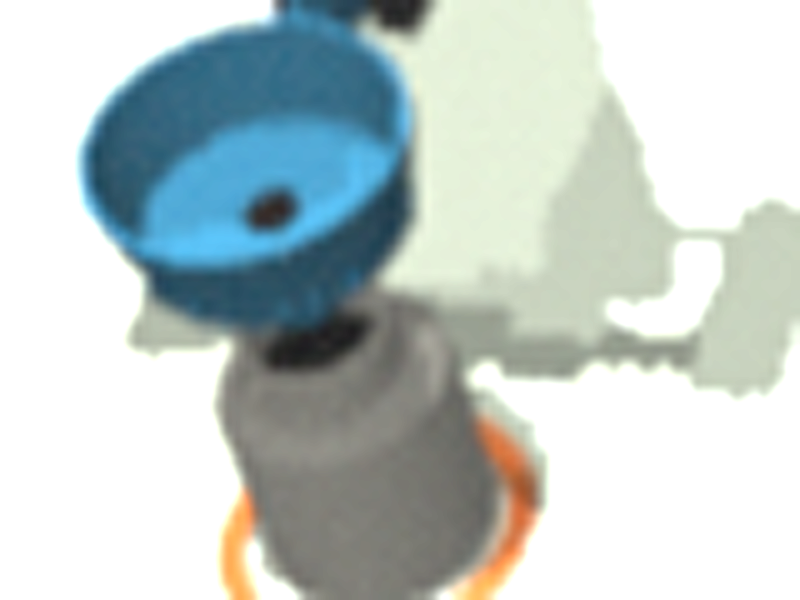

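View pics/t16c.png

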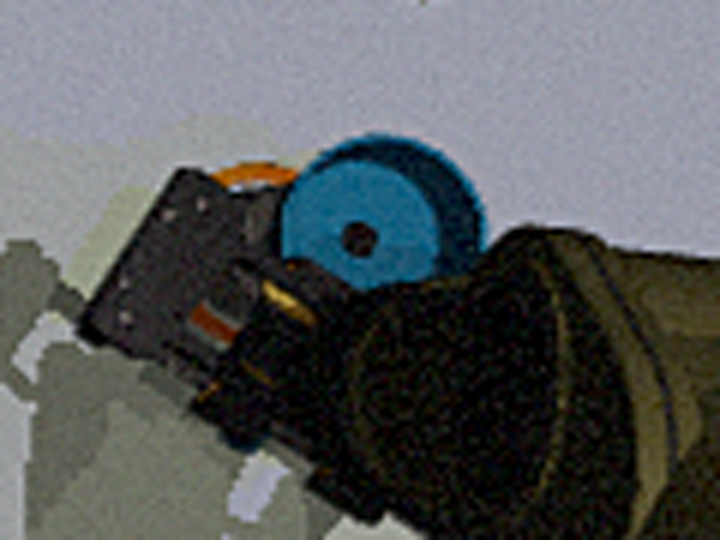

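```bash
python3 - <<'E'
from h import *
np.set_printoptions(precision=4,suppress=True)
t=cam('top');s=cam('scene')
a,b=(489.8,219.8),(172.3,236.1)
print(tri([(t,a),(s,b)]),atz(t,a,.1265),atz(s,b,.1265))
rt=(430+384/6,180+237/6);rs=(145+247/10,215+140/10)
print('rim',atz(t,rt,.1565),atz(s,rs,.1565))
print('dispenser mouth scene', atz(s,(145+314/10+.6,215+33),.084))
E
```

```text
(array([ 0.5503, -0.3024,  0.1258]), [np.float64(0.0011601692706162893), np.float64(0.0011601692706163175)]) [ 0.5499 -0.3033  0.1265] [ 0.5517 -0.3013  0.1265]
rim [ 0.5492 -0.3018  0.1565] [ 0.5554 -0.3011  0.1565]
dispenser mouth scene [ 0.5553 -0.3009  0.084 ]
```

```bash
python3 -m creep '[[5,0,0,0,0,0,0],[5,0,0,0,0,0,0],[5,0,0,0,0,0,0],[5,0,0,0,0,0,0]]' && python3 -c "
from cell import env
o=env.get_obs();print(o['position'],abs(o['joint_vel']).max(),o['width']);print(env.sign_off())"
```

```text
time: 16.25
position: [0.4917, -0.2632, 0.1286]
eef_rot: [0.283, 0.959, -0.0, 0.003]
contact_force: [0.4, -0.1, -0.3]
width: 0.0121
[ 0.4917233  -0.26321934  0.1285725 ] 0.001655466420271745 0.012067399159592599
the job is handed in; nothing more can be done
None
```

The job is handed in at 16.3 s. The dispenser stands in the orange ring, and the arm is still holding the blue funnel over its mouth. Sign-off gives no verdict, so these are my own last checks.

- **Dispenser:** I gripped it lightly (5 N), slid it about 0.22 m along the shelf and let go. By the top camera it stands about 3 mm from the orange ring's centre. It looked upright in the pictures and stayed at shelf height.
- **Funnel:** I gripped its handle with 40 N, lifted it straight out of the cup and carried it over the divider with the spout at about 0.21 m, well above the 0.115 m top edge. In the pictures the cup stood unmoved and nothing looked disturbed.
- **Final pose:** The spout is about 10 mm above the mouth and the funnel looks upright. The arm is still, with the fingers on the handle (12 mm opening).
- **Sideways offset:** The cameras disagree slightly about where the mouth is relative to the funnel. The top camera puts the funnel about 2 mm too far out in x, and the scene camera about 3 mm too short, both within the 8 mm limit. The scene camera's x readings came out several mm high at assumed heights.
- **Spout not seen directly:** At the end the funnel's wall hid the spout tip. Its position comes from the drain hole in the funnel floor and the height at which I gripped the handle.

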